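# Wedge a brass tag square in the stamping block and hold it

## Task

Get the brass tag ready for hand stamping: put its eye over the pin of the steel stamping block so that it lies flat, with its free end between the two dark bars, and let go of it. Then lay the wooden wedge flat on the block and slide it, thin end first, into the wide end of the tapering gap between the tag and the slanted bar, until it jams and presses the tag's long edge flush against the straight bar. Finish while holding: keep hold of the wedge and keep pushing it in, and leave the stamps, the hammer and the pearl dish beside the block where they are.

Things in the scene. Friction and masses are not known exactly. Their poses are not given: they have to be found in the camera images.
- jig: Heavy steel stamping block, 104 (x) x 150 (y) x 20 mm, fixed. Origin: centre of its underside, z up. Pin, straight bar and slanted bar stand on its top (z = 20 mm); nothing stands there at y < -28 mm. The wedge slides along its +y. A flush tag lies with its y along the block's y, its edges at x = -5 and 31 mm, and reaches from y = -38 to 38 mm
- pin (a point): Foot of the upright steel pin on the block's top, at x = 13, y = -24, z = 20 mm in the block's frame; pin 7.5 mm thick, 16 mm high, the last 5 mm tapering to 3 mm. Axes as the block's
- fence: Straight dark steel bar fixed on the block: 12 mm high, 14 mm wide, its flat face for the tag at the block's x = 31 mm, from y = 6 to y = 56 mm. Its body frame is the block's own frame (same origin and axes)
- cheek: Slanted dark steel bar fixed on the block: 14 mm high, 22 mm wide, 70 mm long. Its face for the wedge runs from (x, y) = (-20.7, 0) to (-8.5, 69) mm in the block's frame: the gap to a flush tag is 15.7 mm at y = 0 (wide end) and narrows to 3.5 mm, too narrow for the wedge. Body frame = the block's frame
- gap_mouth (a point): Middle of the gap's wide end, on the block's top: x = -12.9, y = 0, z = 20 mm in the block's frame. Axes as the block's
- tag: Loose brass tag, a plate 36 mm along its x, 76 mm along its y, 8 mm thick, about 0.15 kg, lying flat on the bench; origin: centre of its underside; z up. One eye (see tag_eye)
- tag_eye (a point): Centre of the tag's round through-hole, 11 mm across, at y = -24 mm on its centre line, at its underside. Axes as the tag's
- wedge: Loose hardwood wedge, 120 mm along y, 34 mm high, 0.07 kg. Origin: middle of its underside, z up. Parallel tail 21 mm thick (x -10.5 to 10.5) from y = -60 to -25, then tapering to 6 mm at y = 60. Its straight face (x = 10.5) goes against the tag, the slanted -x face (10 deg) against the slanted bar. Jammed with the tag flush: parallel to the block, tip near block y = 55, origin near (-15.5, -5) mm
- wedge_tip (a point): Middle of the wedge's thin end, at its underside: x = 7.5, y = 60 mm in the wedge's frame. Axes as the wedge's
- wedge_tail (a point): Where to grip the wedge: middle of its parallel tail, 17 mm above its underside, x = 0, y = -44 mm in the wedge's frame; grip across x. Axes as the wedge's
- stamp_a: Hand stamp, a black upright rod 20 mm thick and 60 mm tall, standing loose; leave alone. Origin: centre of its foot
- stamp_b: Second hand stamp like the first; leave alone. Origin: centre of its foot
- hammer: Chasing hammer with a wooden handle, 220 mm along its y, 26 mm high, lying; leave alone. Origin: centre of its underside
- pearl_tin: Round shallow dish of pearls, 66 mm across, 12 mm high; leave alone. Origin: centre of its underside
- bench_lamp: Long dark bench lamp hanging fixed over the bench's near left: its box, 140 mm deep and 660 mm long, spans about x = 0.16 to 0.39, y = 0 to 0.68, z = 0.45 to 0.52 m in the world. An upper arm that stands too upright hits it on the way to the middle of the bench: reach round its right end, leaning well forward
Things that resemble listed ones, but are neither listed nor needed, are in the scene too. There is more than one size of the wedge; the job needs the larger.

How it is judged:
On the way, in this order (a step that is already met when the one before it is completed fails the run):
1. the tag lies flat on the block with its eye over the pin, let go (horizontal distance between tag_eye and pin below 0.0035 m and z of tag_eye in the frame of jig below 0.0235 m and angle between tag's own z axis and vertical below 0.06 rad and contact force between the fingers and tag below 0.1 N), for 0.2 s.
2. the wedge lies flat on the block with its thin end in the wide part of the gap (z of wedge_tip in the frame of jig below 0.025 m and angle between wedge's own z axis and vertical below 0.1 rad and y of wedge_tip in the frame of jig between 0 and 0.048 m and x of wedge_tip in the frame of jig between -0.0207 and 0 m), for 0.1 s.
At the end, for the whole second after the job is handed in: Tag flat on the block, eye within 3.5 mm of the pin axis, within 0.03 rad of the straight bar and pressed on it over 1 N; wedge flat (within 5 mm), tip over 38 mm into the gap, pressed over 1 N on tag and slanted bar; fingers still on the wedge with over 1 N; stamps, hammer, dish within 20 mm (horizontal distance between tag_eye and pin below 0.0035 m and z of tag_eye in the frame of jig below 0.0235 m and angle between tag's own z axis and vertical below 0.06 rad and z of wedge_tip in the frame of jig below 0.025 m and angle between wedge's own z axis and vertical below 0.1 rad and angle between the y axis of tag and the y axis of jig, either way round below 0.03 rad and contact force between tag and fence above 1 N and contact force between wedge and cheek above 1 N and contact force between wedge and tag above 1 N and contact force between the fingers and wedge above 1 N and y of wedge_tip in the frame of jig above 0.038 m); the arm keeps its last pose, push and grip.
It fails at once if the first stamp is moved by more than 20 mm (distance of stamp_a from where it was at the start of the episode above 0.02 m).
It fails at once if the second stamp is moved by more than 20 mm (distance of stamp_b from where it was at the start of the episode above 0.02 m).
It fails at once if the hammer is moved by more than 20 mm (distance of hammer from where it was at the start of the episode above 0.02 m).
It fails at once if the pearl dish is moved by more than 20 mm (distance of pearl_tin from where it was at the start of the episode above 0.02 m).
It also fails if it takes over 51 s, if anything falls off the work surface, if the arm or the gripper's body presses on something with over 40 N, if the wrist force passes 120 N, or if a joint passes its speed limit or range.

## Robot

A 7-joint arm with a two-finger parallel gripper is mounted at the origin on a cart in front of the work surface, level with it; the furniture and walls round the work are solid. World frame = base frame: x ahead of the robot, y to its left, z up, the work surface at z = 0. Lengths are in m, angles in rad, forces in N, time in s.
With the tool pointing down it reaches from about 0.4 to 0.9 m from the base axis. Payload 5.5 kg.
Tool frame: the origin (TCP) lies midway between the tips of the shut fingers; the grasp point (between the pads) lies 19 mm behind it (manip.grip_depth is the distance from the TCP to the grasp point, in m); z points along the fingers, x is the direction in which the jaws open and shut, and the axes are right-handed (so a half turn about z gives the same grasp; the last joint's range is limited). The gripper opens to 92 mm and grips with 3 to 60 N. Pads are 19 mm wide; open, the fingers measure 130 mm over their backs; the gripper's body (75 mm by 190 mm) begins 47 mm behind the grasp point.
Start: joints at [1.522, 0.501, -0.427, 1.55, 0.221, 1.138, -0.21], TCP at [0.199, -0.619, 0.227] pointing down, gripper open.
Joint ranges: [-2.88, 2.88], [-0.31, 2.03], [-1.54, 1.56], [0.2, 2.42], [-1.41, 4.55], [0.19, 2.02], [-2.57, 2.57]. Speed limits (rad/s): [2.57, 2.57, 3.14, 3.14, 3.14, 3.14, 3.14].

## Interface

Orientations are given as a unit quaternion [x, y, z, w].
In Python, from bench import manip, effector, viewer gives the robot as it stands. Calls block until the motion is done:
- manip.move_pose(position, orientation): joint-space move of the TCP to a pose.
- manip.servo_line(position, ori=None, vel=0.15): straight line of the TCP; ori=None keeps the orientation; vel is the mean speed in m/s.
- manip.movej(angles): joint-space move.
- effector.open_jaws() and effector.close(f_grip=None): open the fingers fully, or close them until they stop; f_grip is the grip in N (None keeps the last).
- manip.sleep(seconds).
- manip.solve_ik(position, orientation): joint angles nearest the present ones, or None.
- viewer.get_image(name): name is "side" or "top" or "wrist"; returns the picture (400x640x3 uint8, red, green, blue); there is no depth.
- viewer.get_calibration(name): a dict with "vfov" (degrees; the focal length in pixels is half the picture's height over the tangent of half this angle, whatever the lens; pixels are square), "cx", "cy" (the principal point, pixels), "eye" and "attitude" of the camera in the world. Camera axes: x right, y down, z forward; pixel columns grow to the right and rows downward; lengths in m; the calibration is good to about 2 mm. A picture is of the moment at which its call begins: read the wrist's pose just before it. get_calibration takes no time and is no camera call; for the wrist camera it gives the pose at the moment of the call.
A pose or a line that the arm cannot do raises manip.PlanningError and nothing moves.
- manip.hand_in(): hands the job in, once; it reports no verdict.
Readings, each from a call of its own:
- manip.current_clock(): time.
- manip.current_q(): joint angles.
- manip.current_joint_velocities(): joint speeds.
- manip.current_tau(): joint torques, N m.
- manip.current_tool_pos(): TCP position.
- manip.current_tcp_rot(): TCP orientation.
- manip.current_force(): force on the tool from outside, world axes, zero at the start.
- manip.current_wrist_torque(): the same for the moment, N m.
- manip.current_finger_gap(): finger opening in m.
Only numpy, scipy, OpenCV 4.12 (cv2) and the standard library are available. Lean on these libraries where they do the work, as an engineer would, in place of code of your own. Each camera call takes 0.05 s, during which the arm holds its last target. There are 200 camera calls.

## Working session

There is one attempt and no reset: what is moved stays moved. The work goes in short steps, each a Python script; the robot and the scene stay as the last script left them, time stands still between calls to the robot, and variables do not carry over. Pictures are saved under pics/ and viewed, about 8 in all and at most 12, crops included, and the job is handed in when it is done.

```bash
mkdir -p pics; ls; python3 - <<'E'
from bench import manip, effector, viewer
import cv2, numpy as np
for n in ("top","side"):
    im=viewer.get_image(n); cv2.imwrite(f"pics/{n}0.png",im[:,:,::-1]); print(n,viewer.get_calibration(n))
print(manip.current_clock(), manip.current_tcp_rot(), viewer.get_calibration("wrist"), manip.grip_depth)
E
```

```text
pics
top {'vfov': 45.97810486267109, 'cx': 325.42396836810093, 'cy': 202.36978370863014, 'eye': array([ 0.36763255, -0.04827987,  1.67369145]), 'attitude': array([-0.69813298,  0.71179425, -0.05440045,  0.05477123])}
side {'vfov': 50.32796484653983, 'cx': 316.2833216940734, 'cy': 202.40790582044482, 'eye': array([0.28830405, 1.11223326, 0.89040356]), 'attitude': array([-0.11113785,  0.84603116, -0.51577035,  0.07655453])}
0.1 [ 8.08343234e-01 -5.88710794e-01 -7.19182906e-04 -5.46740087e-04] {'vfov': 64.82306797343169, 'cx': 318.68777425931916, 'cy': 190.78478794193785, 'eye': array([ 0.26379793, -0.5980953 ,  0.38274692]), 'attitude': array([ 0.80191613, -0.58376607, -0.07577841,  0.10200652])} 0.0188
```

View pics/top0.png

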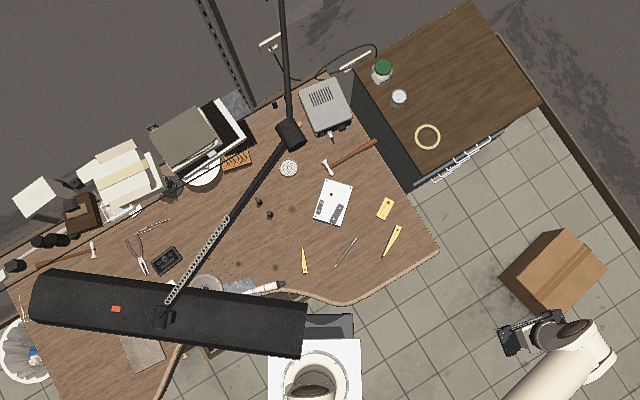

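View pics/side0.png

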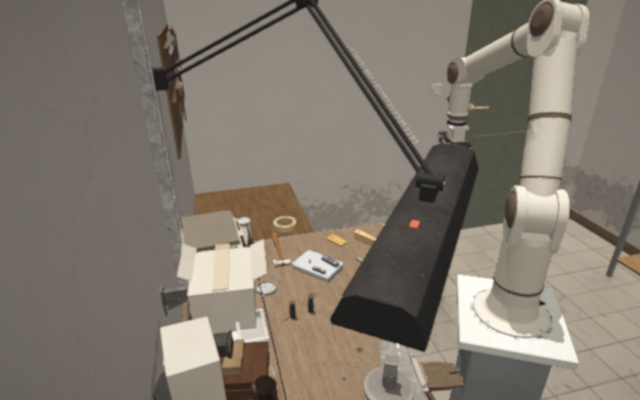

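Top view: the block is at about (332,202), with its pin and two dark bars. The brass tag is at (385,209). The wedges are at (392,240), longer, and (304,260), shorter. The stamps are at (258,202) and (269,214), the dish at (288,168) and the hammer at (350,158). An enlarged crop with measurements comes next.

```bash
cat > h.py <<'E'
from bench import manip, effector, viewer
import cv2, numpy as np
from scipy.spatial.transform import Rotation as R
def ray(cal,uv):
    uv=np.atleast_2d(np.asarray(uv,float)); f=200/np.tan(np.radians(cal["vfov"]/2))
    d=np.c_[(uv[:,0]-cal["cx"])/f,(uv[:,1]-cal["cy"])/f,np.ones(len(uv))]
    return R.from_quat(cal["attitude"]).apply(d)
def cast(cal,uv,z):
    d=ray(cal,uv); e=cal["eye"]; return (e+d*((z-e[2])/d[:,2])[:,None])[:,:2]
def proj(cal,p):
    f=200/np.tan(np.radians(cal["vfov"]/2))
    q=R.from_quat(cal["attitude"]).inv().apply(np.atleast_2d(p)-cal["eye"])
    return q[:,:2]/q[:,2:]*f+[cal["cx"],cal["cy"]]
def down(yaw): # tool z down, tool x along world yaw
    return (R.from_euler('z',yaw)*R.from_euler('x',np.pi)).as_quat()
E
python3 - <<'E'
from h import *
im=cv2.imread("pics/top0.png"); c=viewer.get_calibration("top")
x0,y0,x1,y1=240,140,420,280
cv2.imwrite("pics/crop.png",cv2.resize(im[y0:y1,x0:x1],None,fx=4.4,fy=4.2,interpolation=cv2.INTER_CUBIC))
hsv=cv2.cvtColor(im,cv2.COLOR_BGR2HSV)
m=cv2.inRange(hsv,(15,120,150),(35,255,255))
for k in cv2.findContours(m,cv2.RETR_EXTERNAL,cv2.CHAIN_APPROX_NONE)[0]:
    if cv2.contourArea(k)>30:
        r=cv2.minAreaRect(k); b=cv2.boxPoints(r); print("yel",r[0],r[1],cast(c,b,0.01 if r[0][1]<225 and r[0][0]>350 else .034).round(3).tolist(), cast(c,[r[0]],.008).round(3))
m=cv2.inRange(hsv,(0,0,190),(180,50,255)); m[:, :310]=0;m[:,356:]=0;m[:175]=0;m[230:]=0
m=cv2.morphologyEx(m,cv2.MORPH_CLOSE,np.ones((15,15)))
k=max(cv2.findContours(m,cv2.RETR_EXTERNAL,cv2.CHAIN_APPROX_NONE)[0],key=cv2.contourArea);r=cv2.minAreaRect(k)
print("jig",r,cast(c,cv2.boxPoints(r),.02).round(3).tolist(),cast(c,[r[0]],.02))
for n,p in dict(sa=(258,202),sb=(269,214),dish=(288,168),ham=(326,165),hame=(376,141),pen=(350,240)).items(): print(n,cast(c,[p],.02).round(3))
E
```

```text
yel (562.1276245117188, 273.1249694824219) (10.955825805664062, 70.79607391357422) [[0.291, -0.754], [0.46, -0.94], [0.433, -0.965], [0.265, -0.778]] [[ 0.361 -0.871]]
jig ((332.46795654296875, 201.802490234375), (29.051984786987305, 41.340911865234375), 17.35402488708496) [[0.573, -0.003], [0.715, -0.049], [0.681, -0.148], [0.54, -0.1]] [[ 0.62680407 -0.07494699]]
sa [[0.631 0.189]]
sb [[0.588 0.15 ]]
dish [[0.753 0.082]]
ham [[ 0.761 -0.055]]
hame [[ 0.847 -0.237]]
pen [[ 0.49  -0.133]]
```

View pics/crop.png

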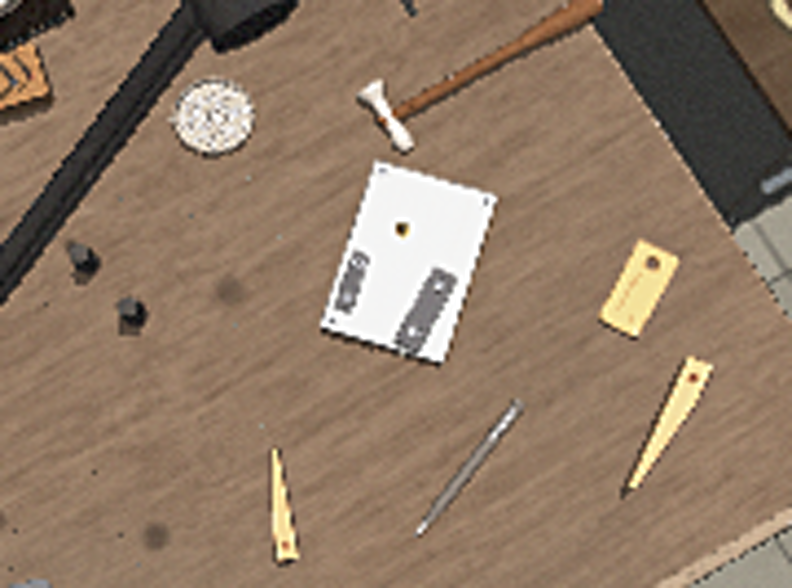

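The two long tapering pieces are the wedge candidates, at (392,240) and (304,260). The right one looks longer and wider, so I'll check both lengths. Only one brass tag with an eye is visible.

```bash
python3 - <<'E'
from h import *
c=viewer.get_calibration("top")
P=lambda x,y:(240+x/4.4,140+y/4.2)
A=cast(c,[P(697,360),P(627,492)],.02);B=cast(c,[P(287,560),P(275,450)],.02)
print("right wedge",A,np.linalg.norm(A[0]-A[1]),"left",B,np.linalg.norm(B[0]-B[1]))
T=cast(c,[P(640,288),P(653,263)],.008);print("tag c, eye",T)
print("pin",cast(c,[P(402,229)],.036))
print(manip.current_q())
yaw=np.radians(72)
for n,p in dict(tag=(T[0][0],T[0][1],.25),mid=(.56,-.25,.3),jig=(.63,-.08,.25)).items():
    for yy in (yaw,yaw-np.pi):
        q=manip.solve_ik(list(p),down(yy)); print(n,round(yy,2),None if q is None else np.round(q,2))
E
```

```text
right wedge [[ 0.53703937 -0.30530103]
 [ 0.42814793 -0.24512981]] 0.12441028949117965 left [[0.37751653 0.02494017]
 [0.46830993 0.03333715]] 0.09118086593441273
tag c, eye [[ 0.60055158 -0.26361459]
 [ 0.62182394 -0.27500556]]
pin [[ 0.6503375  -0.07135612]]
[ 1.52215127  0.50177047 -0.42679791  1.55136355  0.22081907  1.13832311
 -0.21032693]
tag 1.26 [ 1.03  0.67 -1.02  1.5   0.58  1.3   1.21]
tag -1.88 [ 0.73  0.51 -0.51  1.51  0.26  1.2  -1.71]
mid 1.26 [ 1.11  0.54 -1.06  1.55  0.48  1.33  1.25]
mid -1.88 [ 0.8   0.39 -0.57  1.56  0.22  1.25 -1.69]
jig 1.26 [ 0.79  0.65 -1.07  1.55  0.58  1.29  0.9 ]
jig -1.88 [ 0.58  0.51 -0.7   1.56  0.35  1.2  -2.07]
```

The right wedge measures 124 mm and the left 91 mm, so the right one is the 120 mm wedge. I'm moving to look from close by.

```bash
python3 - <<'E'
from h import *
manip.move_pose([.56,-.19,.22],down(np.radians(72)))
c=viewer.get_calibration("wrist"); im=viewer.get_image("wrist")
cv2.imwrite("pics/w1.png",im[:,:,::-1]); np.save("w1.npy",c,allow_pickle=True)
print(manip.current_clock(),manip.current_q().round(2) if hasattr(manip.current_q(),'round') else manip.current_q(),manip.current_tool_pos(),c,manip.current_force())
E
```

```text
2.1667 [ 1.03  0.58 -1.04  1.7   0.54  1.18  1.1 ] [ 0.55961539 -0.19150646  0.2197816 ] {'vfov': 64.82306797343169, 'cx': 318.68777425931916, 'cy': 190.78478794193785, 'eye': array([ 0.4953834 , -0.17082478,  0.37675577]), 'attitude': array([0.80316817, 0.58194866, 0.07495732, 0.10314088])} [ 0.2270774  -0.64325284 -0.29233815]
```

View pics/w1.png

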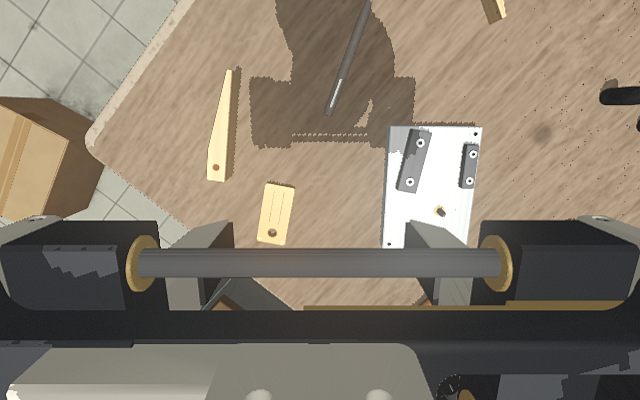

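Wrist view: the wedge tail is near (218,165), with its tip at (232,68). The tag is at (276,212) with its eye at (272,233). The block's top edge runs from (388,126) to (482,126), and the pin is at about (440,211).

```bash
cat >> h.py <<'E'
def yellow(im): # rgb
    h=cv2.cvtColor(im,cv2.COLOR_RGB2HSV); return cv2.inRange(h,(18,60,140),(32,255,255))
def rectm(pts): # metric min rect -> centre, (short,long), unit long axis
    r=cv2.minAreaRect((pts*1000).astype(np.float32)); b=cv2.boxPoints(r)/1000
    e=[b[1]-b[0],b[2]-b[1]]; e.sort(key=np.linalg.norm)
    return np.array(r[0])/1000,[float(np.linalg.norm(v)) for v in e],e[1]/np.linalg.norm(e[1])
def blobs(m,lo,box):
    x0,y0,x1,y1=box; mm=np.zeros_like(m); mm[y0:y1,x0:x1]=m[y0:y1,x0:x1]
    return sorted([k[:,0] for k in cv2.findContours(mm,cv2.RETR_EXTERNAL,cv2.CHAIN_APPROX_NONE)[0] if cv2.contourArea(k)>lo],key=lambda k:-len(k))
E
cat > m1.py <<'E'
from h import *
im=cv2.imread("pics/w1.png")[:,:,::-1].copy(); c=np.load("w1.npy",allow_pickle=True).item()
y=yellow(im); hsv=cv2.cvtColor(im,cv2.COLOR_RGB2HSV)
for nm,box,z in (("tag",(245,170,310,247),.008),("wedge",(195,60,248,190),.034)):
    k=blobs(y,100,box)[0]; ce,s,a=rectm(cast(c,k,z)); print(nm,cv2.boundingRect(k),ce,s,a, np.degrees(np.arctan2(a[1],a[0])))
    if nm=="wedge":
        q=cv2.approxPolyDP(k,3,True)[:,0]; print(q.tolist(),cast(c,q,.034).round(4).tolist(),cast(c,q,0).round(4).tolist())
# eye: dark within tag
mm=np.zeros(y.shape,np.uint8); mm[222:242,262:284]=1
d=(hsv[:,:,2]<170)&(mm>0); v,u=np.nonzero(d); print("eye px",u.mean(),v.mean(),len(u),cast(c,[(u.mean(),v.mean())],.008))
w=cv2.inRange(hsv,(0,0,180),(180,30,255)); 
k=blobs(cv2.morphologyEx(w,cv2.MORPH_CLOSE,np.ones((5,5))),500,(375,110,500,246))[0]
q=cv2.approxPolyDP(k,4,True)[:,0]; print("jig",q.tolist())
cv2.imwrite("pics/w1c.png",cv2.resize(np.hstack([im[115:250,375:490],im[115:250,195:305]])[:,:,::-1],None,fx=3.5,fy=3.5,interpolation=cv2.INTER_CUBIC))
E
python3 m1.py
```

```text
tag (256, 182, 39, 64) [ 0.5987558  -0.26122589] [0.037241801619529724, 0.07884923368692398] [ 0.8705545  -0.49207193] -29.476858
wedge (206, 69, 27, 114) [ 0.48202383 -0.27539719] [0.020863445475697517, 0.12012068182229996] [ 0.8699973  -0.49305642] -29.54167
[[229, 69], [211, 134], [216, 162], [212, 174], [216, 179], [206, 178], [223, 182], [232, 71]] [[0.4299, -0.2456], [0.4846, -0.2889], [0.5144, -0.2956], [0.5254, -0.3051], [0.5321, -0.3031], [0.5275, -0.3132], [0.5377, -0.297], [0.4326, -0.2434]] [[0.4234, -0.253], [0.4836, -0.3006], [0.5163, -0.308], [0.5284, -0.3184], [0.5357, -0.3162], [0.5307, -0.3273], [0.5419, -0.3095], [0.4264, -0.2506]]
eye px 271.61764705882354 233.52941176470588 34 [[ 0.62130154 -0.27408628]]
jig [[391, 127], [382, 245], [403, 245], [404, 225], [410, 220], [444, 227], [466, 244], [475, 174], [466, 179], [466, 189], [457, 186], [464, 142], [477, 143], [479, 149], [482, 128]]
```

View pics/w1c.png

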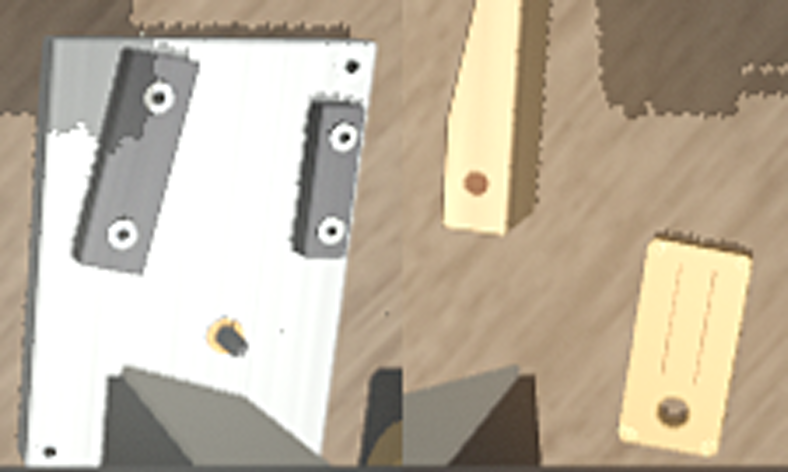

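```bash
cat > look2.py <<'E'
from h import *
yaw=np.radians(72); o=.05*np.array([-.951,.309])
for n,p,z in (("pin",np.array([.6503,-.0714]),.192),("tag",np.array([.6213,-.2741]),.18)):
    manip.move_pose([*(p+o),z],down(yaw)); manip.sleep(.15)
    c=viewer.get_calibration("wrist"); im=viewer.get_image("wrist")
    cv2.imwrite(f"pics/{n}.png",im[:,:,::-1]); np.save(n+".npy",c,allow_pickle=True)
    print(n,manip.current_clock(),manip.current_tool_pos(),proj(c,[*p,.01]))
a=cv2.imread("pics/pin.png");b=cv2.imread("pics/tag.png")
cv2.imwrite("pics/both.png",np.hstack([cv2.resize(a[60:260,210:410],(400,400),interpolation=cv2.INTER_CUBIC),cv2.resize(b[60:260,210:410],(400,400),interpolation=cv2.INTER_CUBIC)]))
E
python3 look2.py
```

```text
pin 2.9917 [ 0.60274031 -0.05812821  0.19197194] [[320.95891367 214.72355698]]
tag 4.025 [ 0.57474055 -0.25577079  0.18052454] [[315.35548957 218.56619899]]
```

View pics/both.png

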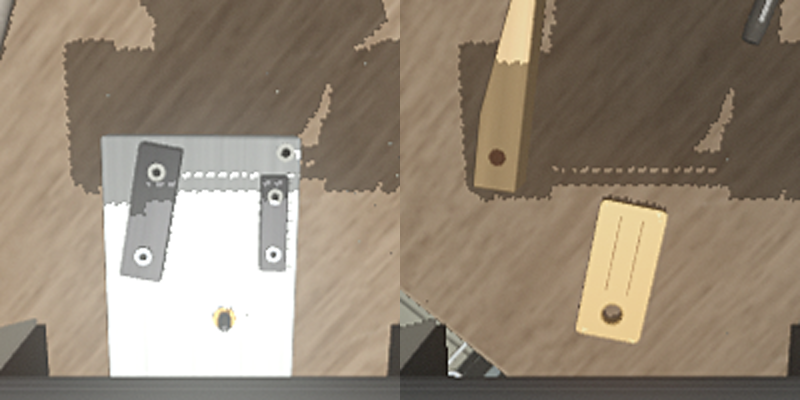

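Left crop (pin view): the block top runs from u≈102 to 300, with the pin ring at (223,317). Right crop: the tag is at (622,268) with its eye at (612,313), and the wedge tail is at (497,170).

```bash
cat > m2.py <<'E'
from h import *
c=np.load("pin.npy",allow_pickle=True).item(); im=cv2.imread("pics/pin.png")[:,:,::-1].copy()
hsv=cv2.cvtColor(im,cv2.COLOR_RGB2HSV); L=[];Rr=[]
w=(hsv[:,:,2]>215)&(hsv[:,:,1]<40)
for v in range(168,244):
    u=np.nonzero(w[v,250:370])[0]+250; L.append((u.min()-.5,v)); Rr.append((u.max()+.5,v))
ang=[]
for E_ in (L,Rr):
    p=cast(c,E_,.02); d=cv2.fitLine((p*1000).astype(np.float32),cv2.DIST_HUBER,0,.01,.01).ravel(); d2=d[:2]*np.sign(-d[0]); ang.append(np.degrees(np.arctan2(d2[1],d2[0]))-90); print("edge",ang[-1],d[2:]/1000)
    E_.append(d[2:]/1000)
jy=np.radians(np.mean(ang)); x=np.array([np.cos(jy),np.sin(jy)]); print("jig yaw",np.degrees(jy),"width",(Rr[-1]-L[-1])@x)
s=hsv[200:240,300:345]; ring=(s[:,:,1]>60); dark=(s[:,:,2]<150)
for n,m in (("ring",ring),("dark",dark),("both",ring|dark)):
    v,u=np.nonzero(m); uv=(u.mean()+300,v.mean()+200); print(n,len(u),uv,(u.min()+300,u.max()+300,v.min()+200,v.max()+200),cast(c,[uv],.02),cast(c,[uv],.036))
ct=np.load("tag.npy",allow_pickle=True).item(); im=cv2.imread("pics/tag.png")[:,:,::-1].copy()
k=blobs(yellow(im),100,(290,150,355,247))[0]; ce,sz,a=rectm(cast(ct,k,.008)); print("tag",ce,sz,np.degrees(np.arctan2(-a[1],-a[0]))%180-90,a)
h=cv2.cvtColor(im,cv2.COLOR_RGB2HSV)[205:230,305:328]; v,u=np.nonzero(h[:,:,2]<185); uv=(u.mean()+305,v.mean()+205)
print("eye",len(u),uv,(u.min()+305,u.max()+305,v.min()+205,v.max()+205),cast(ct,[uv],.008),cast(ct,[uv],.004))
print("pin centre by edges: ", L[-1]+x*.065)
# block near edge (y=+75): top edge column scan
import itertools
g=cv2.cvtColor(im,cv2.COLOR_RGB2GRAY)
E
python3 m2.py
```

```text
edge 71.49289 [ 0.62039083 -0.12835571]
edge 71.42349 [ 0.6427004  -0.02790953]
jig yaw 71.45818 width 0.102326564
ring 40 (np.float64(321.825), np.float64(217.55)) (np.int64(317), np.int64(327), np.int64(214), np.int64(222)) [[ 0.65042644 -0.07050978]] [[ 0.64497962 -0.06890006]]
dark 38 (np.float64(321.60526315789474), np.float64(220.0)) (np.int64(319), np.int64(324), np.int64(216), np.int64(224)) [[ 0.65307509 -0.07162756]] [[ 0.64749941 -0.06996346]]
both 78 (np.float64(321.71794871794873), np.float64(218.74358974358975)) (np.int64(317), np.int64(327), np.int64(214), np.int64(224)) [[ 0.65171543 -0.07105376]] [[ 0.6462059  -0.06941757]]
tag [ 0.5995119  -0.26175967] [0.036933477967977524, 0.07697664201259613] 60.659576 [ 0.87172383 -0.48999742]
eye 98 (np.float64(314.44897959183675), np.float64(218.70408163265307)) (np.int64(305), np.int64(320), np.int64(212), np.int64(229)) [[ 0.6218259  -0.27534148]] [[ 0.6231812  -0.27582568]]
pin centre by edges:  [ 0.6410606  -0.06672974]
```

```bash
cat > pick.py <<'E'
from h import *
ty=np.radians(60.6); eye=np.array([.6203,-.2733]); g=eye+.006*np.array([-np.sin(ty),np.cos(ty)])
manip.move_pose([*g,.07],down(ty)); manip.servo_line([*g,.003],vel=.1)
print(manip.current_tool_pos(),manip.current_force(),manip.current_clock())
effector.close(f_grip=35); print(manip.current_finger_gap(),manip.current_force(),manip.current_clock())
manip.servo_line([*g,.09],vel=.2); print(manip.current_finger_gap(),manip.current_tool_pos(),manip.current_force())
jy=np.radians(71.5); t=np.radians(73.3); pin=np.array([.651,-.071])
p=pin+.006*np.array([-np.sin(t),np.cos(t)])-.0004*np.array([np.cos(jy),np.sin(jy)])
manip.move_pose([*p,.09],down(t)); manip.sleep(.2)
print(p,manip.current_tool_pos(),manip.current_clock(),manip.current_q(),manip.current_force())
c=viewer.get_calibration("wrist"); im=viewer.get_image("wrist"); cv2.imwrite("pics/held.png",im[:,:,::-1]); np.save("held.npy",c,allow_pickle=True)
print(proj(c,[[*pin,.02],[*pin,.036]]))
E
python3 pick.py
```

```text
[ 0.615168   -0.2700802   0.00257848] [ 0.1511427   0.46748308 -0.72823234] 5.3833
0.03519167293805518 [-0.83757007  0.3705655   0.53522437] 6.3083
0.03540248251539744 [ 0.61436406 -0.27063749  0.08936779] [ 0.09364893 -0.55506633 -2.31316805]
[ 0.64512614 -0.06965517] [ 0.64492318 -0.07210707  0.08944348] 7.9167 [ 0.66683585  0.80634203 -0.89052192  1.64339436  0.70711442  1.04475672
  0.8293013 ] [ 0.61080262 -0.86144166 -1.00742469]
[[322.89587159 208.48534499]
 [323.18937343 215.45876798]]
```

View pics/held.png

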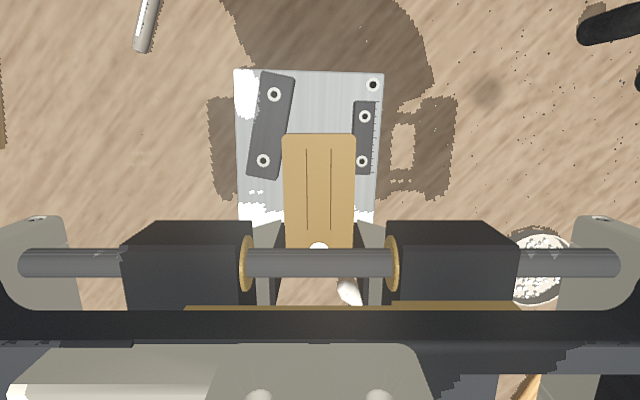

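The tag is held, its end edge running from about (285,135) to (354,134). The arm has settled 2.5 mm off in y, so I'll correct by readback before lowering and check the tag's position in the grip.

```bash
cat >> h.py <<'E'
def goto(p,vel=.1,ori=None,n=3,tol=.0006): # line with readback correction
    p=np.array(p,float); cmd=p.copy()
    for i in range(n):
        manip.servo_line(list(cmd),ori,vel) ; manip.sleep(.15)
        e=p-np.array(manip.current_tool_pos())
        if np.linalg.norm(e)<tol: break
        cmd=cmd+e
    return cmd-p,e
def tyaw():
    x=R.from_quat(manip.current_tcp_rot()).as_matrix(); return np.degrees(np.arctan2(x[1,0],x[0,0])),np.degrees(np.arccos(-x[2,2]))
E
python3 - <<'E'
from h import *
c=np.load("held.npy",allow_pickle=True).item(); im=cv2.imread("pics/held.png")[:,:,::-1].copy()
h=cv2.cvtColor(im,cv2.COLOR_RGB2HSV); m=cv2.inRange(h,(12,80,120),(32,255,255))
k=blobs(m,200,(270,120,370,215))[0]; ce,s,a=rectm(cast(c,k,.0945)); a=a*np.sign(-a[0])
print(ce,s,np.degrees(np.arctan2(a[1],a[0]))-90)
end=ce+a*max(s)/2 if abs(max(s)-s[1])<1e-9 else None
tp=np.array([.64492,-.07211]); print("end",end,"from tcp along/across",(end-tp)@a,(end-tp)@[a[1],-a[0]]); print(tyaw())
p=[0.64513,-0.06966]
print(goto([*p,.06]),manip.current_tool_pos(),tyaw(),manip.current_clock(),manip.current_force())
E
```

```text
[ 0.61065948 -0.06227349] [0.03566323220729828, 0.04013660177588463] 73.11183
end [ 0.59145666 -0.05644356] from tcp along/across 0.05570883605230998 -0.000540531131249906
(np.float64(73.1246939542782), np.float64(0.04194928138781969))
(array([-0.00039516, -0.00030202, -0.00037054]), array([0.00027815, 0.00038835, 0.00018838])) [ 0.64485185 -0.07004835  0.05981162] (np.float64(73.2936569477076), np.float64(0.0179888282329311)) 8.9667 [ 0.03908018 -0.76503477 -2.32638072]
```

```bash
python3 - <<'E'
from h import *
p=np.array([0.64513,-0.06966]); cmd=np.array([.6449,-.0696])
for z in (.04,.034,.029,.0255,.023):
    manip.servo_line([*cmd,z],vel=.05); f=np.array(manip.current_force()); print(z,np.array(manip.current_tool_pos()).round(4),f.round(2))
    if abs(f[2]+2.3)>15: break
print(manip.current_clock())
E
```

```text
0.04 [ 0.6446 -0.0694  0.0395] [ 0.16 -0.12 -2.1 ]
0.034 [ 0.6446 -0.0697  0.0336] [-0.04 -0.14 -1.36]
0.029 [ 0.6445 -0.0697  0.0286] [-0.    1.03 -1.65]
0.0255 [ 0.6447 -0.0696  0.0252] [ 1.03 -0.67 -1.58]
0.023 [ 0.6451 -0.0696  0.0231] [ 0.29 -0.33  0.04]
10.525
```

```bash
python3 - <<'E'
from h import *
effector.open_jaws(); print(manip.current_clock())
manip.servo_line([.645,-.07,.10],vel=.2)
manip.move_pose([.59,-.09,.20],down(np.radians(72))); manip.sleep(.15)
c=viewer.get_calibration("wrist"); im=viewer.get_image("wrist"); cv2.imwrite("pics/placed.png",im[:,:,::-1]); np.save("placed.npy",c,allow_pickle=True)
print(manip.current_clock(),proj(c,[.651,-.071,.02]))
m=yellow(im)
for k in blobs(m,300,(150,0,450,246)):
    print(cv2.boundingRect(k),rectm(cast(c,k,.028)))
cv2.imwrite("pics/placedc.png",cv2.resize(im[40:250,200:480][:,:,::-1],None,fx=2.5,fy=2.5,interpolation=cv2.INTER_CUBIC))
E
```

```text
11.55
12.8167 [[351.71979776 219.27313988]]
(336, 166, 33, 68) (array([ 0.62739703, -0.06425776]), [0.03520277142524719, 0.07565028220415115], array([ 0.9552993, -0.29564  ], dtype=float32))
```

View pics/placedc.png

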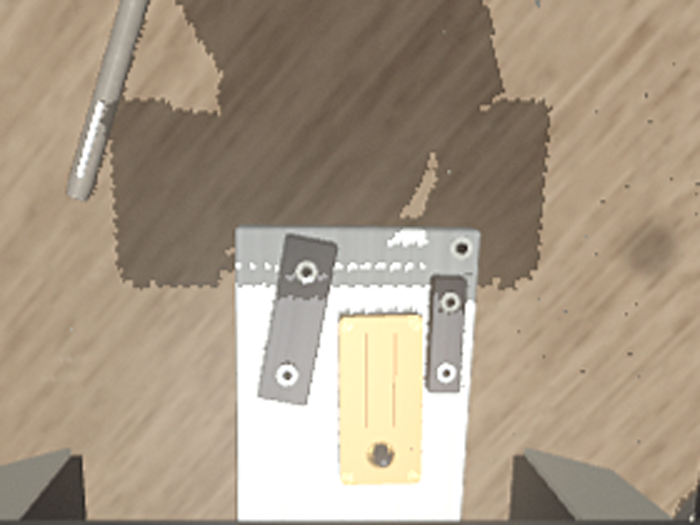

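The tag lies flat on the pin with its free end between the bars: eye at about (.650,-.071), yaw 72.8°. Next I pick up the wedge.

```bash
cat >> h.py <<'E'
JY=np.radians(71.46); PIN=np.array([.651,-.071]); JR=np.array([[np.cos(JY),-np.sin(JY)],[np.sin(JY),np.cos(JY)]])
J0=PIN-JR@[.013,-.024]
def j2w(x,y): return J0+JR@[x,y]
def w2j(p): return JR.T@(np.array(p)[:2]-J0)
E
python3 - <<'E'
from h import *
wy=np.radians(60.5); g=np.array([.4820,-.2754])-.048*np.array([-np.sin(wy),np.cos(wy)])
manip.move_pose([*g,.09],down(wy)); print(goto([*g,.05],vel=.15,n=2),manip.current_clock())
manip.servo_line([*g,.003],vel=.1); print(manip.current_tool_pos(),manip.current_force())
effector.close(f_grip=50); print(manip.current_finger_gap(),manip.current_force(),manip.current_tool_pos(),tyaw())
manip.servo_line([*g,.10],vel=.2)
p=j2w(-.0188,-.093); manip.move_pose([*p,.10],down(JY)); print(manip.current_finger_gap(),goto([*p,.085],n=2,ori=down(JY)),manip.current_tool_pos(),w2j(manip.current_tool_pos()),tyaw(),manip.current_clock(),manip.current_force())
c=viewer.get_calibration("wrist"); im=viewer.get_image("wrist"); cv2.imwrite("pics/wh.png",im[:,:,::-1]); np.save("wh.npy",c,allow_pickle=True)
E
```

```text
(array([-2.97018556e-05,  1.56343573e-04, -1.82719229e-04]), array([0.00110922, 0.00040294, 0.00100807])) 14.75
[ 0.52329701 -0.29845157  0.00172824] [-0.08245096  0.76889538 -0.05569047]
0.020726161995761973 [ 0.64874559 -0.84319446  0.63603455] [ 0.52375426 -0.29913827  0.00300214] (np.float64(60.49511792947281), np.float64(0.006191670439821419))
0.02045365494139946 (array([-9.39681801e-05, -1.19178199e-04, -1.31917183e-04]), array([-1.70538415e-04, -7.47401993e-04,  7.24589863e-05])) [ 0.70647823 -0.12234194  0.08492754] [-0.01803716 -0.09292404] (np.float64(71.47121855792427), np.float64(0.011204217309573158)) 18.9333 [-0.56095094  0.13934665 -0.07776069]
```

View pics/wh.png

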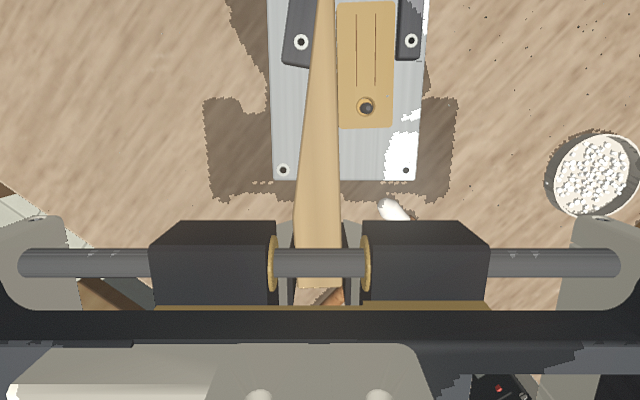

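The wedge is held with its tip toward the gap and its straight face (u≈340) towards the tag. Before lowering I'll check that face and the tag edge in the block's frame.

```bash
python3 - <<'E'
from h import *
c=np.load("wh.npy",allow_pickle=True).item(); im=cv2.imread("pics/wh.png")[:,:,::-1].copy()
h=cv2.cvtColor(im,cv2.COLOR_RGB2HSV); m=cv2.inRange(h,(10,60,100),(32,255,255))
W=[];T=[]
for v in range(135,215,5):   # wedge right edge below the tag, over white block/bench
    g=im[v,315:365].astype(float); 
    d=np.abs(np.diff(g.sum(1))); W.append((315+d[15:35].argmax()+15+.5,v))
print(W[:3],W[-3:])
pw=np.array([w2j(q) for q in cast(c,W,.116)]); print("straight face x along y:",pw[::5].round(4).tolist())
for v in range(20,120,20):
    g=im[v,375:405].astype(float).sum(1); T.append((375+np.abs(np.diff(g)).argmax()+.5,v))
print("tag +x edge",[w2j(q).round(4).tolist() for q in cast(c,T,.028)])
ys,xs=np.nonzero(h[95:117,355:378,2]<110); uv=(xs.mean()+355,ys.mean()+95); print("eye",uv,w2j(cast(c,[uv],.03)[0]))
print("pin expect",proj(c,[[*PIN,.028],[*PIN,.036]]))
# tip edge
E
```

```text
[(np.float64(338.5), 135), (np.float64(338.5), 140), (np.float64(338.5), 145)] [(np.float64(347.5), 200), (np.float64(340.5), 205), (np.float64(340.5), 210)]
straight face x along y: [[-0.0106, -0.0356], [-0.0104, -0.0455], [-0.0099, -0.0559], [-0.0093, -0.0667]]
tag +x edge [[0.0295, 0.0271], [0.0296, 0.0159], [0.0303, 0.0042], [0.0182, -0.0078], [0.0298, -0.0201]]
eye (np.float64(365.75531914893617), np.float64(108.0)) [ 0.01228504 -0.02518214]
pin expect [[366.47015808 106.1390756 ]
 [368.34305487 106.05644639]]
```

```bash
python3 - <<'E'
from h import *
c=np.load("wh.npy",allow_pickle=True).item(); im=cv2.imread("pics/wh.png")[:,:,::-1].copy()
h=cv2.cvtColor(im,cv2.COLOR_RGB2HSV)
for v in (5,20,40,60,80,100,120,140,160,175):
    s=(h[v,:,1]>50); u=325
    a=u
    while s[a-1]: a-=1
    b=u
    while s[b+1]: b+=1
    pa,pb=cast(c,[(a-.5,v),(b+.5,v)],.116); print(v,a,b,w2j(pa).round(4),w2j(pb).round(4))
cv2.imwrite("pics/whc.png",cv2.resize(im[0:200,260:440][:,:,::-1],None,fx=3,fy=3,interpolation=cv2.INTER_CUBIC))
E
```

```text
5 316 334 [-0.0196  0.0104] [-0.0128  0.0104]
20 315 334 [-0.02    0.0055] [-0.0127  0.0055]
40 312 393 [-0.0211 -0.0011] [ 0.009  -0.0011]
60 310 393 [-0.0219 -0.008 ] [ 0.0094 -0.0079]
80 308 393 [-0.0227 -0.015 ] [ 0.0099 -0.015 ]
100 306 392 [-0.0235 -0.0223] [ 0.0099 -0.0223]
120 304 392 [-0.0244 -0.0298] [ 0.0104 -0.0298]
140 301 338 [-0.0256 -0.0375] [-0.0106 -0.0375]
160 299 338 [-0.0266 -0.0455] [-0.0104 -0.0455]
175 297 339 [-0.0275 -0.0517] [-0.0099 -0.0517]
```

View pics/whc.png

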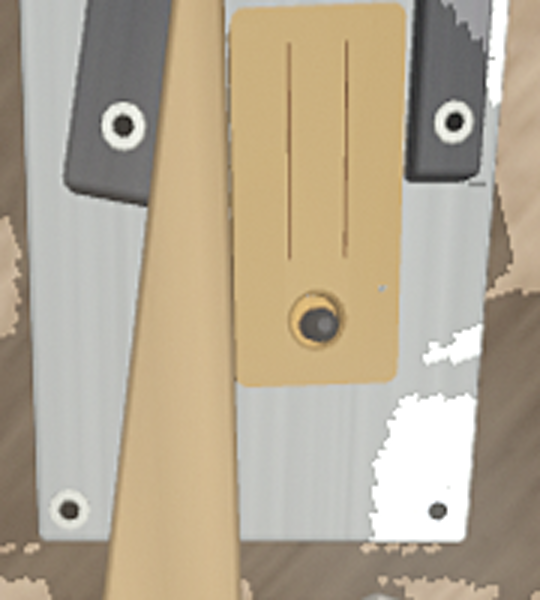

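The held wedge is turned about 2.6° in the grip, tip toward -x. The straight-face slope shows it and the slanted face agrees. I'll counter-rotate the tool and re-measure.

```bash
cat > adj.py <<'E'
from h import *
p=j2w(-.0188,-.093); o=down(JY-np.radians(2.5))
print(goto([*p,.07],n=3,ori=o,tol=.0005),w2j(manip.current_tool_pos()),tyaw())
c=viewer.get_calibration("wrist"); im=viewer.get_image("wrist"); z=manip.current_tool_pos()[2]+.031
cv2.imwrite("pics/adj.png",im[:,:,::-1])
h=cv2.cvtColor(im,cv2.COLOR_RGB2HSV)
for v in (3,10,20,140,150,160,170):
    s=(h[v,:,1]>50); a=b=325
    while s[a-1]: a-=1
    while s[b+1]: b+=1
    pa,pb=cast(c,[(a-.5,v),(b+.5,v)],z); print(v,a,b,w2j(pa).round(4),w2j(pb).round(4))
print(manip.current_clock(),manip.current_force())
E
python3 adj.py
```

```text
(array([-7.02482954e-05,  3.75977783e-05, -1.56131218e-04]), array([ 6.34379074e-05, -4.21914771e-05,  1.60688705e-04])) [-0.01878017 -0.09292644] (np.float64(68.96063071025573), np.float64(0.0012768692252910514))
3 317 392 [-0.0154  0.011 ] [0.0118 0.0098]
10 316 392 [-0.0158  0.0088] [0.0118 0.0076]
20 315 393 [-0.0164  0.0055] [0.0122 0.0043]
140 301 338 [-0.0239 -0.0373] [-0.0089 -0.0379]
150 300 338 [-0.0245 -0.0412] [-0.009  -0.0419]
160 299 338 [-0.0252 -0.0452] [-0.0091 -0.0459]
170 298 338 [-0.0258 -0.0493] [-0.0092 -0.05  ]
20.2833 [ 0.68493083 -0.24960125 -1.07083337]
```

Now parallel: the slanted face measures 9.8°, with clearances of about 3 mm on both sides. Lowering.

```bash
python3 - <<'E'
from h import *
p=j2w(-.0188,-.093); f0=np.array(manip.current_force())
for z in (.04,.030,.0255,.0235,.0225):
    manip.servo_line([*p,z],vel=.06); manip.sleep(.1); f=np.array(manip.current_force()); print(z,np.array(manip.current_tool_pos()).round(4),w2j(manip.current_tool_pos()).round(4),f.round(2),manip.current_wrist_torque())
    if f[2]-f0[2]>5: break
manip.sleep(.1); print(manip.current_clock())
for y in (-.083,-.073,-.065):
    q=j2w(-.0188,y); manip.servo_line([*q,z],vel=.03); f=np.array(manip.current_force()); print(y,w2j(manip.current_tool_pos()).round(4),manip.current_tool_pos()[2],"jig f",(JR.T@f[:2]).round(2),f[2].round(2),manip.current_finger_gap())
    if np.linalg.norm(f[:2])>8: break
c=viewer.get_calibration("wrist"); im=viewer.get_image("wrist"); cv2.imwrite("pics/ins.png",im[:,:,::-1]); np.save("ins.npy",c,allow_pickle=True)
cv2.imwrite("pics/insc.png",cv2.resize(im[0:250,220:440][:,:,::-1],None,fx=2.4,fy=2.4,interpolation=cv2.INTER_CUBIC)); print(manip.current_clock())
E
```

```text
0.04 [ 0.7067 -0.123   0.0404] [-0.0186 -0.0933] [-0.67 -0.62  0.06] [ 0.05152675 -0.16122505 -0.00159175]
0.03 [ 0.7063 -0.1231  0.0299] [-0.0188 -0.093 ] [-0.29 -0.34  0.24] [ 0.02455361 -0.11495161  0.0137662 ]
0.0255 [ 0.7063 -0.1231  0.0255] [-0.0188 -0.093 ] [-0.22 -0.93 -0.33] [ 0.09095933 -0.16187997  0.03317221]
0.0235 [ 0.7063 -0.1231  0.0235] [-0.0188 -0.093 ] [-0.5 -0.2 -0.1] [ 0.10813557 -0.12293    -0.01262375]
0.0225 [ 0.7066 -0.1231  0.023 ] [-0.0187 -0.0933] [-0.86 -0.18  3.65] [ 0.0263387   0.15716275 -0.03442441]
22.6
-0.083 [-0.0186 -0.083 ] 0.023021764663132216 jig f [-1.25 -0.31] 6.76 0.020961331380421357
-0.073 [-0.0186 -0.073 ] 0.023018338792152444 jig f [ 0.28 -2.14] 6.83 0.021066807833884038
-0.065 [-0.018 -0.065] 0.023001242602511254 jig f [ 1.43 -3.93] 6.97 0.020906013704137475
24.0333
```

View pics/insc.png

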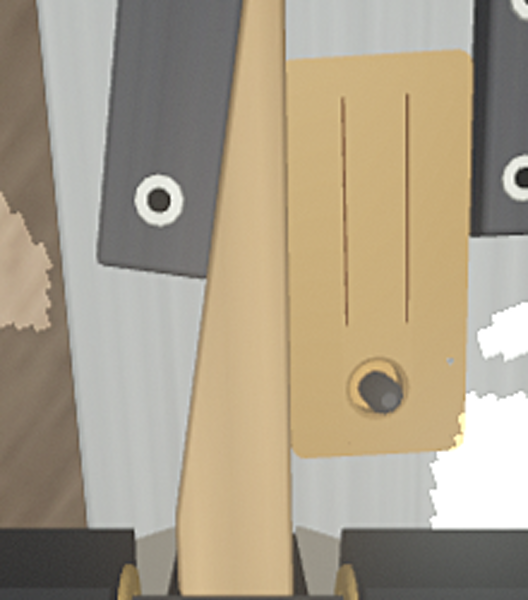

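The wedge is in the gap, flat, and touching the cheek. The tag has come round to the fence. Pushing on until it jams.

```bash
python3 - <<'E'
from h import *
y=-.065
while y<-.038:
    y+=.002; x=min(-.0185+(y+.065)*.21,-.0155); q=j2w(x,y); manip.servo_line([*q,.0226],vel=.03); manip.sleep(.08)
    f=np.array(manip.current_force()); fj=JR.T@f[:2]; print(round(y,4),w2j(manip.current_tool_pos()).round(4),fj.round(1),f[2].round(1),round(manip.current_finger_gap(),4))
    if -fj[1]>22: break
manip.sleep(.5); f=np.array(manip.current_force()); print("hold",(JR.T@f[:2]).round(1),f[2],w2j(manip.current_tool_pos()),tyaw(),manip.current_clock())
c=viewer.get_calibration("wrist"); im=viewer.get_image("wrist"); cv2.imwrite("pics/jam.png",im[:,:,::-1])
cv2.imwrite("pics/jamc.png",cv2.resize(im[0:250,220:440][:,:,::-1],None,fx=2.4,fy=2.4,interpolation=cv2.INTER_CUBIC))
E
```

```text
-0.063 [-0.0175 -0.0633] [ 1.6 -4.1] 5.4 0.021
-0.061 [-0.0173 -0.0615] [ 1.1 -5.4] 5.2 0.0208
-0.059 [-0.0169 -0.0596] [ 1.3 -5.1] 4.7 0.0211
-0.057 [-0.0165 -0.0577] [ 0.5 -4.8] 3.9 0.021
-0.055 [-0.0162 -0.0558] [ 1.2 -5.8] 4.8 0.0209
-0.053 [-0.0161 -0.0551] [ 0.5 -8.3] 3.2 0.0211
-0.051 [-0.0159 -0.0546] [  0.8 -11.4] 1.0 0.0206
-0.049 [-0.016  -0.0545] [  2.2 -15.7] -0.3 0.0211
-0.047 [-0.0161 -0.0542] [  1.3 -19.4] -1.8 0.0212
-0.045 [-0.0161 -0.0541] [  2.2 -23.7] -2.8 0.021
hold [  1.6 -23.8] -3.7808062759053427 [-0.01613947 -0.05404068] (np.float64(68.84571302342722), np.float64(0.9549070811442244)) 27.8667
```

View pics/jamc.png

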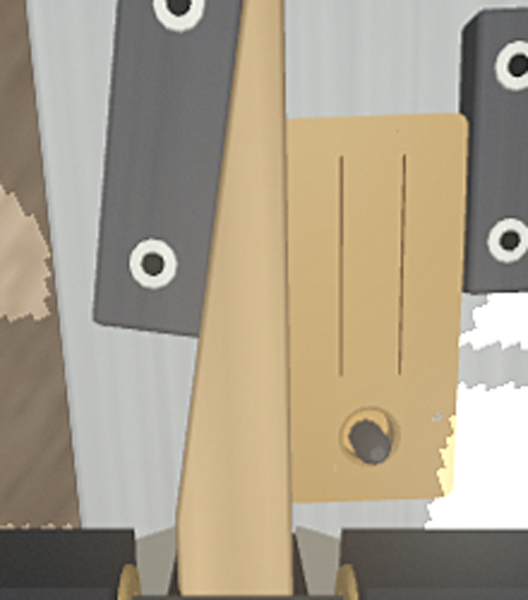

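It's jammed: the tip is at about y = 54 mm, the push is a steady 24 N, and the tag is flush on the fence. The tool is pulling up slightly, so I'll ease it down a little, check the bystanders from above and hand in.

```bash
python3 - <<'E'
from h import *
print("z",manip.current_tool_pos()[2])
q=j2w(-.0157,-.045); manip.servo_line([*q,.0215],vel=.03); manip.sleep(.4)
f=np.array(manip.current_force()); print((JR.T@f[:2]).round(1),f[2],manip.current_tool_pos(),w2j(manip.current_tool_pos()),tyaw(),manip.current_finger_gap(),manip.current_clock())
c=viewer.get_calibration("wrist"); im=viewer.get_image("wrist"); m=yellow(im)|cv2.inRange(cv2.cvtColor(im,cv2.COLOR_RGB2HSV),(10,60,100),(32,255,255))
pts=[]
for v in range(55,145,10):   # seam tag/fence-side edge of tag
    g=im[v,395:425].astype(float).sum(1); u=395+np.abs(np.diff(g)).argmax()+.5; pts.append(w2j(cast(c,[(u,v)],.028)[0]))
print(np.round(pts,4).tolist())
t0=cv2.imread("pics/top0.png"); t=viewer.get_image("top")[:,:,::-1]; cv2.imwrite("pics/top1.png",t)
d=np.abs(t.astype(int)-t0).sum(2)
for n,b in dict(sa=(252,195,264,208),sb=(263,208,275,220),dish=(278,158,299,179),hammer=(320,138,378,178)).items(): print(n,(d[b[1]:b[3],b[0]:b[2]]>90).mean().round(3))
E
```

```text
z 0.02493480575841016
[  1.7 -21.7] 2.003814501705075 [ 0.67028092 -0.10821506  0.02468216] [-0.01615298 -0.05411342] (np.float64(68.84818534005439), np.float64(0.9663735107723702)) 0.021063965205250158 28.5667
[[0.0307, 0.0346], [0.0308, 0.0304], [0.0305, 0.0262], [0.0307, 0.0218], [0.0308, 0.0174], [0.0305, 0.0129], [0.0307, 0.0084], [0.0361, 0.0035], [0.0334, -0.0011]]
sa 0.0
sb 0.0
dish 0.0
hammer 0.438
```

```bash
python3 - <<'E'
from h import *
c=np.load("wh.npy",allow_pickle=True).item(); print("hammer head in wh:",cast(c,[(395,210)],.02))
cv2.imwrite("pics/topc.png",cv2.resize(cv2.imread("pics/top1.png")[130:260,240:420],None,fx=4,fy=4))
f=np.array(manip.current_force()); print((JR.T@f[:2]).round(1),f[2],manip.current_clock())
E
```

```text
hammer head in wh: [[ 0.72933812 -0.07071602]]
[  0.8 -21.5] 1.2543600464588693 28.6667
```

```bash
python3 - <<'E'
from h import *
a=cv2.imread("pics/top0.png");b=cv2.imread("pics/top1.png")
d=np.abs(a.astype(int)-b).sum(2)>90
for n,x in dict(handle_end=(364,137,378,150),head=(320,157,335,177),mid=(336,145,362,170)).items(): print(n,d[x[1]:x[3],x[0]:x[2]].mean().round(2))
manip.hand_in(); print(manip.current_clock(),manip.current_force())
E
```

```text
handle_end 0.0
head 0.62
mid 0.73
the job is handed in; nothing more can be done
the job is handed in; nothing more can be done
```

The brass tag is on the pin and let go, and the larger wedge is jammed in the gap. I handed the job in at about 28.7 s of the 51 s, with the gripper still holding the wedge and pushing. The hand-in gives no verdict.

**Last checks before handing in:**
- **Tag:** its fence-side edge measured x = 30.5–30.8 mm along the straight bar, whose face is at 31 mm, and parallel to it. The eye was within about 1 mm of the pin when placed, and the tag looked flat and flush in the picture.
- **Wedge:** from the arm's position, the tip is at about y = 54 mm, against roughly 55 mm expected when jammed.
- **Push and grip:** the push held steady at about 21–24 N. The finger gap was 21 mm, the thickness of the wedge's tail.
- **Stamps and dish:** unchanged in the top view.

**What disagreed or stayed unconfirmed:**
- **Wedge in the grip:** it had turned about 2.6°, so I counter-rotated the tool before lowering it.
- **Tool under the push:** it tilted about 1° and rose about 2 mm. I eased it down, but did not measure the wedge tip's height again.
- **Hammer:** in the last top view its handle end is unchanged, but the head and middle of the handle changed there. The arm probably hides them. The head was in its original place in the wrist view before I lowered the wedge, and my planned path kept the fingers about 50 mm from it.
- **Contact forces:** the forces between tag, bars and wedge are not measured one by one; I infer them from the push.

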